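Zero the spring tester, draw it to the set tab and ease it home

ROBOT

A 7-joint arm with a two-finger parallel gripper is mounted at the origin on the work surface. World frame = base frame: x ahead of the robot, y to its left, z up, the work surface at z = 0. Lengths are in m, angles in degrees, forces in N, time in s.
With the tool pointing down it reaches from about 0.425 to 0.875 m from the base axis. Payload 4.7 kg.
Tool frame: the origin (TCP) lies on the centre line of the jaws, within the pads' length; the fingertips stand 17 mm ahead of it and the grasp point (between the pads) lies 2 mm behind it; z points along the fingers, y is the line along which they close (so a half turn about z gives the same grasp; the last joint's range is limited). The gripper opens to 87 mm and grips with 3 to 60 N. Pads are 19 mm wide; open, the fingers measure 117 mm over their backs; the gripper's body (75 mm by 190 mm) begins 51 mm behind the grasp point.
Start: joints at [76.037, 18.392, -4.016, 83.108, 1.295, 78.541, -3.26], TCP at [0.166, -0.629, 0.24] pointing down, gripper open.
Joint ranges: [-163.93, 163.93], [-17.29, 119.83], [-79.2, 71.16], [3.27, 140.29], [-89.18, 269.18], [5.43, 117.66], [-154.24, 154.24]. Speed limits (degrees/s): [147.25, 147.25, 180, 180, 180, 180, 180].

INTERFACE

Orientations are given as [roll, pitch, yaw] about the fixed x, y, z axes, in that order (R = Rz(yaw) Ry(pitch) Rx(roll)).
In Python, from cell import env, read_camera gives the robot as it stands.
- The arm moves only by the shell command python3 -m jog 'ROWS' [FORCE]. ROWS is JSON, a list of rows, each a list of 5 numbers: the opening, from 0 (shut) to 1 (fully open), then the shift along the tool's x, y, z each as a share of 0.02 m, from -1 to 1, then the turn about the tool's z as a share of 45 degrees, from -1 to 1. In form: [[gripper, x, y, z, yaw], ...]. A call has 1 to 12 rows; each row shifts and turns the commanded pose from where the row before left it, along the tool's axes as they then stand; what a row does not reach is not made up. A row lasts 1/12 s, in which the tool goes at most 41.7 mm and 7.16 degrees, less where a joint would pass 70% of its speed; a pose out of reach is approached as far as the arm can. A call with a number of a shift or a turn outside -1 to 1 is refused whole. A call with a gripper value outside its range is refused whole. The fingers move at their own pace and stop on an object; FORCE is the grip in N (left out, the last holds). Time passes only in rows, so rows that do not move let the fingers close. It gives the time, the measured TCP pose, the force, the opening and the grip force at its end, in the units of the state.
- env.get_obs(): the state, without advancing time (a new reading comes with each control period).
- read_camera(name): name is "scene" or "top" or "wrist"; returns a dict with "color" (384x512x3 uint8, red, green, blue), "range_z" (384x512 float32, m along the optical axis (not along the pixel's ray), 0 where there is no reading), "mtx" (3x3 intrinsics, pixels), "world_from_camera" (4x4, takes a point from camera to world coordinates); the wrist camera has in their place "T_tool_cam" (4x4, takes a point from camera to tool coordinates, whose origin is the TCP and whose axes are the flange's). Camera axes: x right, y down, z forward; pixel columns grow to the right and rows downward; lengths in m; the calibration is good to about 2 mm. A picture is of the moment at which its call begins: read the wrist's pose just before it.
- env.sign_off(): hands the job in; it is judged then, once.
The state is a dict: "time_s": time; "qpos": joint angles; "joint_velocities": joint speeds; "effort": joint torques, N m; "tool_pos": TCP position; "tool_rot": TCP orientation; "force": force on the tool from outside, world axes, zero at the start; "wrist_torque": the same for the moment, N m; "grip_width": finger opening in m; "grasp_force": force on a finger pad.
Only numpy, scipy, OpenCV 4.12 (cv2) and the standard library are available. Lean on these libraries where they do the work, as an engineer would, in place of code of your own. Each camera call takes 0.05 s, during which the arm holds its last target. There are 200 camera calls.

TASK

Prove the spring in the bench tester: slide the drag rider all the way back to its zero end, then pull the drawbar by its upright plate, so that it carries the rider along, until the rider's pointer is level with the set tab (within the tab's width, not beyond it), and hold it there for a good second. Then ease the drawbar all the way home under control, without letting it snap, and leave the rider standing at the tab as the record. Leave the set tab, the meter, the screwdriver and the parts tray where they are.

Things in the scene. Friction and masses are not known exactly. Their poses are not given: they have to be found in the camera images.
- tester: Bench spring tester, fixed to the bench. Grey base plate 350 x 180 x 12 mm (own x -200 to +150 mm, y -50 to +130 mm); origin on the bench top under the drawbar's axis. Own -x is the pull direction (roughly towards the robot), z up. Drawbar and tube lie along y = 0; beside them at y = 75 mm runs the rider's 12 mm wide rail (top 22 mm above the bench), outside it the scale strip.
- tube_end (a point): Middle of the front face of the level aluminium tube that hides the spring: at x = 0, y = 0, 42 mm above the bench. The tube is 44 mm across (end rings 48 mm, top 66 mm above the bench) and runs 140 mm along +x.
- scale_zero (a point): Zero line of the aluminium scale strip, on its top, 30 mm above the bench, at x = -79 mm, y = 117 mm of the tester; the strip is 26 mm wide with a tick every 10 mm of pull along -x.
- drawbar (a joint): How far the drawbar is pulled out along the tester's -x, in m: 0 home against its stop, at most 0.11. Its spring pulls it home with about 3 N at 0 and 70 N/m more as it is drawn (about 9 N at 0.085); it flies back if released.
- plate_top (a point): Middle of the top edge of the drawbar's upright dark steel pull plate, 90 mm above the bench, x = -74 mm at home; axes as the tester's. Plate 8 mm thick (x), 56 wide (y), standing 20 to 90 mm above the bench. A 10 mm rod (top 47 mm above the bench) joins it to the tube. At home 69 mm is clear between its back (+x) face and the tube: room for shut fingers behind it, above the rod, or to pinch it.
- dog_face (a point): Pushing face of the drawbar's dog: an arm 12 mm high, 8 mm thick, from the foot of the plate out to y = 90 mm, behind the rider (its +x side); it pushes the rider along -x as the drawbar is pulled. The point is at the scale reading that the pointer shows when the dog touches the rider; axes as the tester's.
- rider (a joint): How far the drag rider stands from its zero stop, along the tester's -x, in m: 0 at its zero end, where it meets the dog of the home drawbar; at most 0.11. It drags with about 1.5 N and stays where it is left; only the dog or a push moves it. It starts where the last test left it (25 to 90 mm).
- fin_top (a point): Middle of the top edge of the brass rider's upright fin, 79 mm above the bench, at y = 75 mm, and x = -96 mm when at zero; axes as the tester's. Fin 8 mm thick (x), 26 mm wide (y), standing 41 to 79 mm above the bench on a shoe 22 x 28 mm, 18 mm high; fin and shoe are flush on the -x side, the one to push to send it to zero.
- pointer (a point): Tip of the rider's pointer, a 3 mm thin brass blade that reaches from the rider towards the set tab, 37 mm above the bench; axes as the tester's. Its tip passes 4 mm beside the tab.
- tab_mark (a point): Middle of the top of the set tab: a dark steel block 12 mm long (along x), 18 mm wide, 10 mm high on the aluminium scale strip, 40 mm above the bench; axes as the tester's. Its place along the scale (45 to 85 mm of pull) differs each time. It slides if shoved with more than 8 N: leave it.
- meter: Black handheld multimeter 150 x 75 mm, 35 mm high, lying loose; origin under its middle, long way x. To be left alone.
- driver: Screwdriver lying loose along its own x (tip to +x), 200 mm long, handle 26 mm thick; origin under its middle. To be left alone.
- parts_tray: Grey plastic tray 100 x 80 mm, 35 mm high, one divider, loose; origin under its middle. To be left alone.

How it is judged (in metres and radians):
On the way, in this order (a step that is already met when the one before it is completed fails the run):
1. the rider is back at its zero end (within 4 mm) with the drawbar home (value of joint each of rider, drawbar below 0.004 m), for 0.2 s.
2. the drawbar is held drawn for 0.8 s with its dog and the rider's pointer within the set tab's width (6 mm either side of its middle) (x of dog_face in the frame of tab_mark between -0.006 and 0.006 m and x of pointer in the frame of tab_mark between -0.006 and 0.006 m), for 0.8 s.
At the end, for the whole second after the job is handed in: The drawbar is home (within 4 mm) and at rest, and the rider's pointer stands within the set tab's width (6 mm either side of its middle) (x of pointer in the frame of tab_mark between -0.006 and 0.006 m and value of joint drawbar below 0.004 m and velocity of joint drawbar between -0.01 and 0.01 m/s); the robot touches nothing.
It fails at once if the drawbar is pulled past the tab (more than 9 mm beyond its middle) (x of dog_face in the frame of tab_mark below -0.009 m).
It fails at once if the drawbar snaps back (faster than 0.5 m/s) (velocity of joint drawbar below -0.5 m/s).
It fails at once if the set tab is shifted by more than 4 mm (distance of tab_mark from where it was at the start of the episode above 0.004 m).
It fails at once if the meter, the screwdriver or the parts tray is moved by more than 20 mm (distance of any of meter, driver, parts_tray from where it was at the start of the episode above 0.02 m).
It also fails if it takes over 51 s, if anything falls off the work surface, if the arm or the gripper's body presses on something with over 40 N, if the wrist force passes 120 N, or if a joint passes its speed limit or range.

## Working session

There is one attempt and no reset: what is moved stays moved. The work goes in short steps, Python scripts to look and compute and a shell command to move; the robot and the scene stay as the last step left them, time stands still between calls to the robot, and variables do not carry over. Pictures are saved under pics/ and viewed, at most 10 in all, crops included, and the job is handed in when it is done.

```bash
ls; mkdir -p pics; python3 - <<'E'
from cell import env, read_camera
import cv2
o=env.get_obs();print({k:o[k] for k in('time_s','tool_pos','tool_rot','force','grip_width')})
for n in('scene','top'):
    c=read_camera(n);cv2.imwrite(f'pics/{n}0.png',cv2.resize(c['color'][:,:,::-1],None,fx=1.5,fy=1.5))
    print(n,c['mtx'].tolist(),c['world_from_camera'].round(4).tolist())
    import numpy as np;np.savez(f'{n}0.npz',**c)
E
```

```text
pics
{'time_s': 0.0, 'tool_pos': array([ 0.16550012, -0.62801598,  0.23843678]), 'tool_rot': array([-1.79887254e+02,  7.12779128e-03,  1.47709326e+01]), 'force': array([-0.11305182, -0.27669813, -0.06015082]), 'grip_width': 0.08696711674905289}
scene [[362.20374242741093, 0.0, 256.08647856830567], [0.0, 362.20374242741093, 189.8306550902669], [0.0, 0.0, 1.0]] [[0.5039, 0.5074, -0.699, 1.1154], [0.8638, -0.2983, 0.4061, -0.2197], [-0.0025, -0.8084, -0.5886, 0.4493], [0.0, 0.0, 0.0, 1.0]]
top [[356.69916421989427, 0.0, 253.95285921261078], [0.0, 356.69916421989427, 188.99355150252646], [0.0, 0.0, 1.0]] [[-0.0116, -0.9814, 0.1914, 0.5353], [-0.9998, 0.0079, -0.0199, 0.0539], [0.018, -0.1916, -0.9813, 0.8679], [0.0, 0.0, 0.0, 1.0]]
```

View pics/scene0.png

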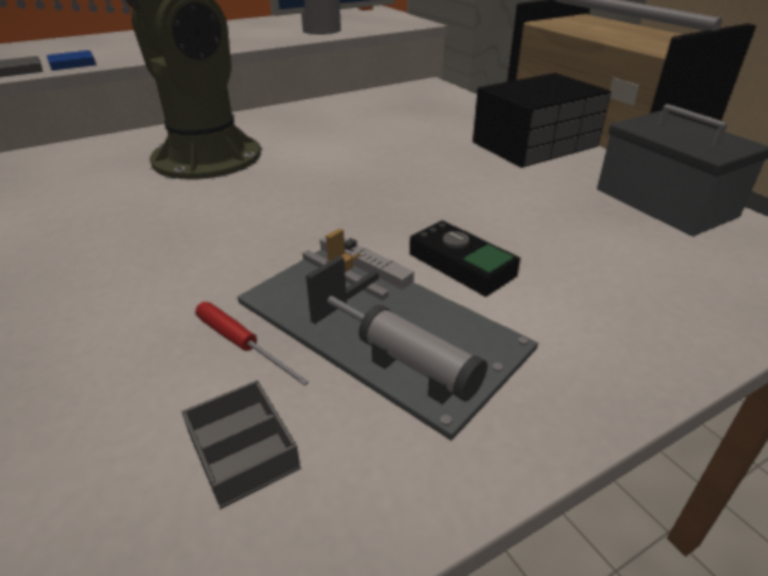

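View pics/top0.png

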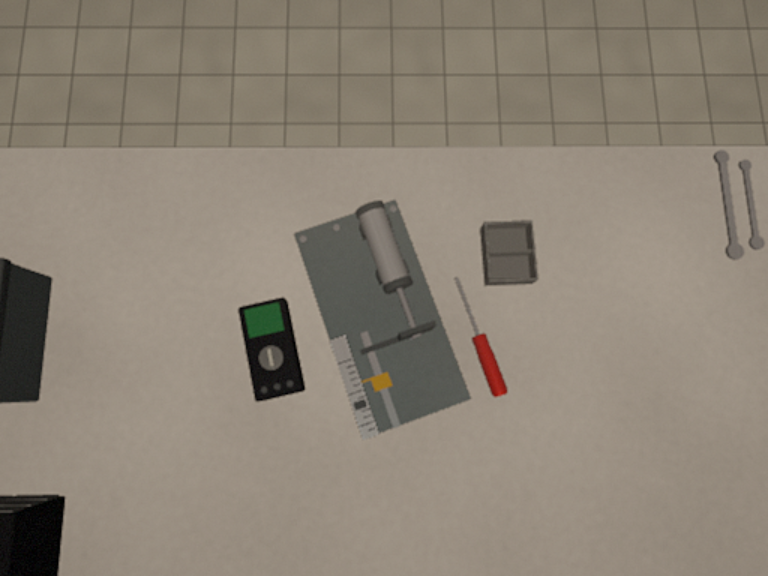

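The scene view shows the tester mid-frame, with the pull plate at (327,290) and the brass rider at (336,250). The top view shows the tube from (370,210) to (400,285), the plate at (410,333), the rider at (380,382) and the tab at (360,405). I'll enlarge both.

```bash
python3 - <<'E'
import numpy as np,cv2
a=np.load('top0.npz')['color'][125:300,190:320,::-1]
b=np.load('scene0.npz')['color'][140:295,150:365,::-1]
cv2.imwrite('pics/top_c.png',cv2.resize(a,None,fx=3.4,fy=3.4,interpolation=cv2.INTER_CUBIC))
cv2.imwrite('pics/sc_c.png',cv2.resize(b,None,fx=3.7,fy=3.7,interpolation=cv2.INTER_CUBIC))
E
```

```text
(no output)
```

View pics/top_c.png

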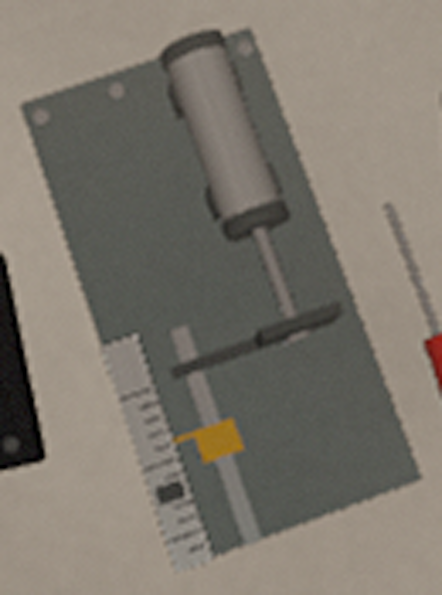

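View pics/sc_c.png

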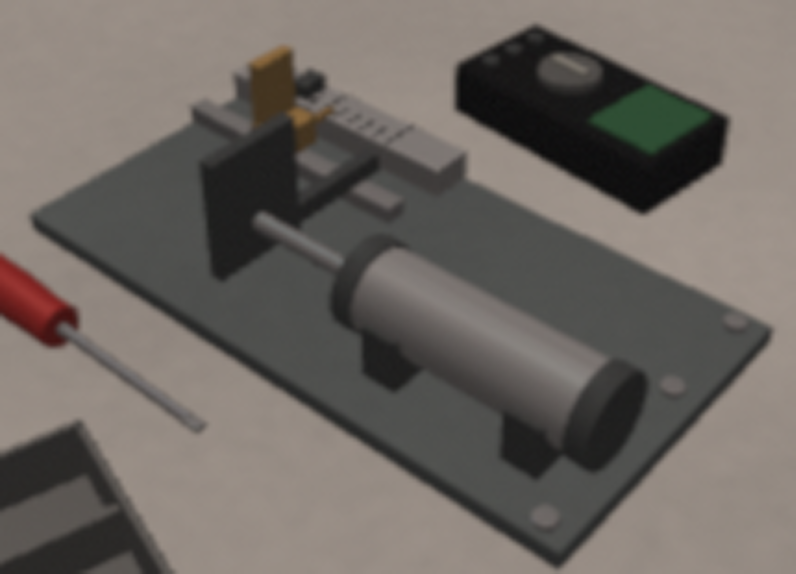

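Top crop: base corners at (22,103), (257,28) and (421,478), plate top edge from (258,335) to (338,310), tab at (171,491), fin around (220,437). Scene crop: base corners at (770,332), (557,553) and (32,215), plate top corners at (203,163) and (292,117), tab top at (312,80), fin top from (252,65) to (290,48).

```bash
cat > h.py <<'E'
import numpy as np
from scipy.optimize import least_squares
cams={n:dict(np.load(f'{n}0.npz')) for n in('top','scene')}
def proj(n,P):
    c=cams[n];p=np.linalg.inv(c['world_from_camera'])@np.r_[P,1];q=c['mtx']@p[:3];return q[:2]/q[2]
def px(n,u,v): return np.array((190+(u+.5)/3.4-.5,125+(v+.5)/3.4-.5) if n=='top' else (150+(u+.5)/3.7-.5,140+(v+.5)/3.7-.5))
def tri(obs):
    A=[];b=[]
    for n,u,v in obs:
        c=cams[n];T=c['world_from_camera'];d=T[:3,:3]@np.linalg.solve(c['mtx'],np.r_[px(n,u,v),1]);d/=np.linalg.norm(d)
        M=np.eye(3)-np.outer(d,d);A.append(M);b.append(M@T[:3,3])
    return np.linalg.lstsq(np.vstack(A),np.hstack(b),rcond=None)[0]
def W(p,P):
    x,y,a=p[:3];c,s=np.cos(a),np.sin(a);return np.array([x+c*P[0]-s*P[1],y+s*P[0]+c*P[1],P[2]])
E
python3 - <<'E'
from h import *
O=[('top',22,103,.15,.13,.012),('top',257,28,.15,-.05,.012),('top',421,478,-.2,-.05,.012),
('scene',770,332,.15,.13,.012),('scene',557,553,.15,-.05,.012),('scene',32,215,-.2,-.05,.012),
('scene',203,163,-.078,-.028,.09),('scene',292,117,-.078,.028,.09),('top',258,333,-.074,.028,.09),('top',339,308,-.074,-.028,.09)]
def f(p): return np.hstack([proj(n,W(p,np.array(P)))-px(n,u,v) for n,u,v,*P in O])
r=least_squares(f,[.55,.0,.3],loss='soft_l1');print(r.x,np.degrees(r.x[2]));print(f(r.x).reshape(-1,2).round(2))
np.save('p.npy',r.x)
R=lambda w:[(np.cos(r.x[2])*(w[0]-r.x[0])+np.sin(r.x[2])*(w[1]-r.x[1])).round(4),(-np.sin(r.x[2])*(w[0]-r.x[0])+np.cos(r.x[2])*(w[1]-r.x[1])).round(4),w[2].round(4)]
print('tab',R(tri([('top',171,491),('scene',312,80)])))
print('plate',R(tri([('top',298,322),('scene',248,140)])), 'fin',R(tri([('top',222,455),('scene',271,56)])))
# depth-based check
for n,u,v in [('top',171,491),('top',225,448),('top',298,322),('scene',312,80)]:
    c=cams[n];q=px(n,u,v);i=q.round().astype(int);z=c['range_z'][i[1],i[0]];w=c['world_from_camera']@np.r_[z*np.linalg.solve(c['mtx'],np.r_[q,1]),1];print(n,u,v,R(w[:3]),w[:3].round(3))
for P in [(-.074,0,.09),(-.039,0,.06),(-.096,.075,.079),(-.156,.117,.04)]: print(P,W(r.x,P))
E
```

```text
[0.69057044 0.01047696 0.32092659] 18.38773915326543
[[-0.74 -0.9 ]
 [-1.57 -0.89]
 [-0.56  0.74]
 [ 1.65 -0.4 ]
 [ 0.02  1.58]
 [-0.82 -0.91]
 [-1.22 -0.53]
 [-2.28 -1.36]
 [ 0.02  0.25]
 [ 0.24 -0.67]]
tab [np.float64(-0.1487), np.float64(0.1151), np.float64(0.0395)]
plate [np.float64(-0.075), np.float64(0.0009), np.float64(0.0884)] fin [np.float64(-0.1379), np.float64(0.0754), np.float64(0.0775)]
top 171 491 [np.float64(-0.1501), np.float64(0.1137), np.float64(0.0399)] [0.512 0.071 0.04 ]
top 225 448 [np.float64(-0.1351), np.float64(0.0714), np.float64(0.0801)] [0.54  0.036 0.08 ]
top 298 322 [np.float64(-0.0752), np.float64(0.0012), np.float64(0.0904)] [ 0.619 -0.012  0.09 ]
scene 312 80 [np.float64(-0.1469), np.float64(0.1162), np.float64(0.0398)] [0.515 0.074 0.04 ]
(-0.074, 0, 0.09) [ 0.62034862 -0.01286604  0.09      ]
(-0.039, 0, 0.06) [ 0.65356164 -0.00182543  0.06      ]
(-0.096, 0.075, 0.079) [0.57581341 0.05136491 0.079     ]
(-0.156, 0.117, 0.04) [0.50562807 0.07229378 0.04      ]
```

```bash
python3 -m jog '[[0,1,0,0,-0.08],[0,1,-0.5,0,0],[0,1,-0.9,0,0],[0,1,-0.9,0,0],[0,1,-0.9,0,0],[0,1,-0.9,0,0],[0,1,-0.9,0,0],[0,1,-0.9,0,0],[0,1,-0.9,0,0],[0,1,-0.9,0,0],[0,1,-0.9,0,0],[0,1,-0.9,0,0]]' 20
```

```text
time_s: 1.1
tool_pos: [0.3342, -0.3723, 0.2392]
tool_rot: [-180.0, 0.0, 18.4]
force: [0.3, 0.5, 0.9]
grip_width: 0.015
grasp_force: 0.0
```

```bash
python3 -m jog '[[0,0.9,-1,0,0],[0,0.9,-1,0,0],[0,0.9,-1,0,0],[0,0.9,-1,0,0],[0,0.9,-1,0,0],[0,0.9,-1,0,0],[0,0.9,-1,0,0],[0,0.9,-1,0,0],[0,0.9,-1,0,0],[0,0.9,-1,0,0],[0,0.9,-1,0,0],[0,0.9,-1,0,0]]'; python3 -m jog '[[0,0.7,-0.9,0,0],[0,0.7,-0.9,0,0],[0,0.7,-0.9,0,0],[0,0.7,-0.9,0,0],[0,0.6,-0.7,0,0],[0,0,0,0,0]]'
python3 - <<'E'
from cell import env, read_camera
import cv2,numpy as np
from h import W
p=np.load('p.npy');o=env.get_obs();print(o['tool_pos'],o['tool_rot'],o['force'],o['grip_width'])
a=p[2];d=o['tool_pos'][:2]-p[:2];print('own',np.cos(a)*d[0]+np.sin(a)*d[1],-np.sin(a)*d[0]+np.cos(a)*d[1])
c=read_camera('wrist');print(c['mtx'].round(1).tolist(),c['T_tool_cam'].round(4).tolist())
cv2.imwrite('pics/w1.png',cv2.resize(c['color'][:,:,::-1],None,fx=1.5,fy=1.5))
np.savez('w1.npz',pos=o['tool_pos'],rot=o['tool_rot'],**c)
E
```

```text
time_s: 2.1
tool_pos: [0.4633, -0.0767, 0.2393]
tool_rot: [180.0, 0.0, 18.4]
force: [0.1, -0.4, 0.1]
grip_width: 0.0004
grasp_force: 0.0
time_s: 2.6
tool_pos: [0.5012, 0.0298, 0.2394]
tool_rot: [-179.9, -0.1, 18.7]
force: [-0.3, -0.1, -0.2]
grip_width: 0.0007
grasp_force: 0.0
[0.50116568 0.0297759  0.23944698] [-1.79870686e+02 -6.85797942e-02  1.87316734e+01] [-0.33281127 -0.12950632 -0.21591992] 0.0007091393944735176
own -0.17364665093722792 0.07806057591274122
[[292.9, 0.0, 251.7], [0.0, 292.9, 191.5], [0.0, 0.0, 1.0]] [[0.0005, -0.9589, -0.2837, 0.0778], [1.0, 0.0004, 0.0006, 0.0001], [-0.0005, -0.2837, 0.9589, -0.1468], [0.0, 0.0, 0.0, 1.0]]
```

View pics/w1.png

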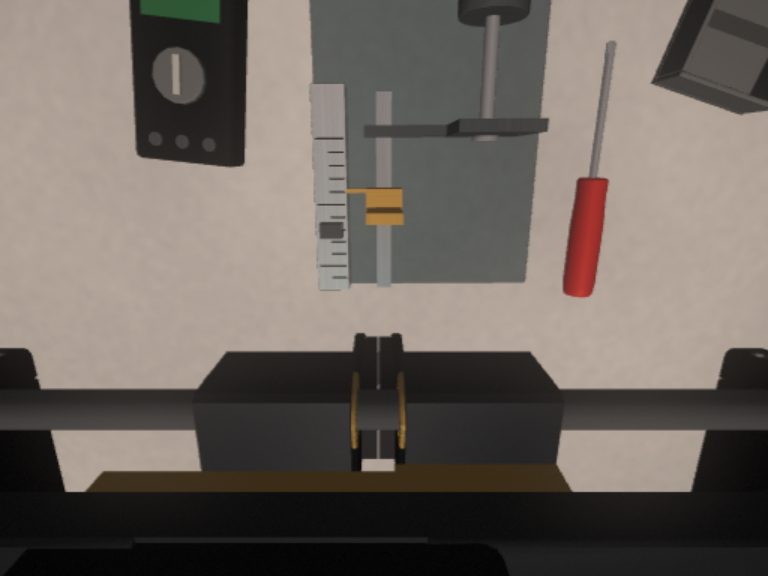

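The wrist view is aligned with the tester: tab at (331,230), pointer tip at (350,191), fin top at (384,216), plate top at (500,126), zero line at (331,138) and 100 mm line at (334,266).

```bash
cat > w.py <<'E'
import numpy as np
from scipy.spatial.transform import Rotation as Ro
p=np.load('p.npy')
def own(f,u,v,z,s=1.5):
    d=np.load(f);T=np.eye(4);T[:3,:3]=Ro.from_euler('xyz',d['rot'],degrees=True).as_matrix();T[:3,3]=d['pos'];T=T@d['T_tool_cam']
    r=T[:3,:3]@np.linalg.solve(d['mtx'],[(u+.5)/s-.5,(v+.5)/s-.5,1]);k=(z-T[2,3])/r[2];P=T[:3,3]+k*r-[p[0],p[1],0]
    a=p[2];return np.round([1e3*(np.cos(a)*P[0]+np.sin(a)*P[1]),1e3*(-np.sin(a)*P[0]+np.cos(a)*P[1])],1)
def save(f):
    from cell import env,read_camera
    import cv2
    o=env.get_obs();c=read_camera('wrist');np.savez(f+'.npz',pos=o['tool_pos'],rot=o['tool_rot'],**c);return o,c['color'][:,:,::-1]
E
python3 - <<'E'
from w import own
for n,u,v,z in [('tab',331,229.5,.04),('pointer',350,191,.037),('fin front edge',384,224,.06),('fintop',384,213,.079),('zero',331,138,.03),('100',334,266,.03),('platetop',500,122,.09)]: print(n,own('w1.npz',u,v,z))
E
```

```text
tab [-150.5  115.5]
pointer [-120.7  100.3]
fin front edge [-143.    73.8]
fintop [-132.6   74.2]
zero [-81.4 114.9]
100 [-182.6  114.8]
platetop [-73.6   1.5]
```

```bash
python3 -m jog '[[0,0,0.2,1,0],[0,0,0,1,0],[0,0,0,1,0],[0,0,0,1,0],[0,0,0,1,0],[0,0,0,1,0],[0,0,0,1,0],[0,0,0,1,0],[0,0,0,0.5,0],[0,0,0,0,0]]'; python3 -m jog '[[0,0.5,0,0,0],[0,0.5,0,0,0],[0,0.3,0,0,0],[0,0.3,0,0,0],[0,0.3,0,0,0],[0,0.3,0,0,0],[0,0.3,0,0,0],[0,0.2,0,0,0],[0,0,0,0,0]]'
```

```text
time_s: 3.48
tool_pos: [0.4997, 0.02, 0.0671]
tool_rot: [-179.9, 0.3, 18.3]
force: [-0.9, 0.2, -0.4]
grip_width: 0.0005
grasp_force: 0.0
time_s: 4.23
tool_pos: [0.5542, 0.0389, 0.0696]
tool_rot: [-180.0, -0.1, 18.4]
force: [0.0, 1.1, 0.9]
grip_width: 0.0004
grasp_force: 0.0
```

```bash
python3 -m jog '[[0,0.2,0,0,0],[0,0.15,0,0,0],[0,0.1,0,0,0]]'; python3 -m jog '[[0,0.05,0,0,0],[0,0,0,0,0]]'
python3 - <<'E'
from w import *;import cv2
o,im=save('w2');print(o['tool_pos'],o['force']);cv2.imwrite('pics/w2.png',cv2.resize(im,None,fx=1.5,fy=1.5))
E
```

```text
time_s: 4.48
tool_pos: [0.5613, 0.0413, 0.0693]
tool_rot: [-180.0, 0.1, 18.4]
force: [-7.9, -1.4, 4.3]
grip_width: 0.0005
grasp_force: 3.9
time_s: 4.65
tool_pos: [0.5613, 0.0413, 0.0693]
tool_rot: [-180.0, 0.2, 18.4]
force: [-4.8, -0.6, 2.9]
grip_width: 0.0002
grasp_force: 2.6
[0.56133568 0.04131547 0.06925861] [-4.84682838 -0.55926655  2.94781676]
```

View pics/w2.png

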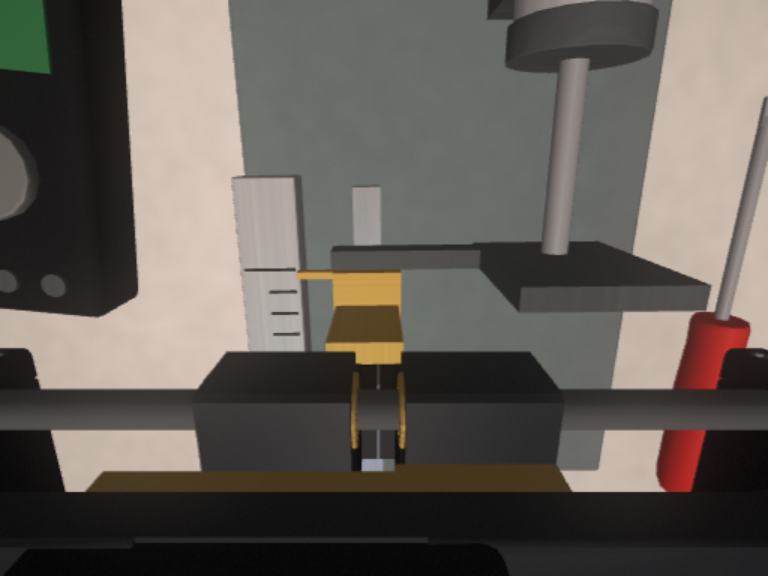

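The pointer (315,275) is level with the zero line (y≈270), the rider shoe touches the dog, and there's about 5 N against the stop. So the rider is at zero. Next I back off, lift and go behind the plate.

```bash
python3 -m jog '[[0,-0.3,0,0,0],[0,-0.7,0,0,0],[0,0,0,-1,0],[0,0,0,-1,0],[0,0,0,-1,0],[0,0,0,-1,0],[0,0.9,0.7,-1,0],[0,1,0.8,0,0],[0,1,0.8,0,0],[0,1,0.8,0,0],[0,0.75,0.6,0,0],[0,0,0,0,0]]'
python3 - <<'E'
from w import *;import cv2
o,im=save('w3');print(o['tool_pos'],o['force']);d=o['tool_pos'][:2]-p[:2];a=p[2];print(np.cos(a)*d[0]+np.sin(a)*d[1],-np.sin(a)*d[0]+np.cos(a)*d[1])
E
```

```text
time_s: 5.7
tool_pos: [0.6586, -0.0086, 0.169]
tool_rot: [179.9, -0.2, 18.2]
force: [-1.4, 0.1, 0.1]
grip_width: 0.0001
grasp_force: 0.0
[ 0.65860606 -0.00862232  0.16901099] [-1.35977548  0.08148733  0.06177173]
-0.03635718772480367 -0.008041101790874557
```

```bash
python3 -m jog '[[0,0,-0.4,0.6,0],[0,0,0,0.8,0],[0,0,0,0.8,0],[0,0,0,0.8,0],[0,0,0,0.8,0],[0,0,0,0.7,0],[0,0,0,0.35,0],[0,0,0,0,0]]'; python3 -m jog '[[0,-0.4,0,0,0],[0,-0.3,0,0,0],[0,-0.2,0,0,0],[0,-0.1,0,0,0],[0,0,0,0,0]]'
```

```text
time_s: 6.42
tool_pos: [0.6508, 0.0024, 0.0704]
tool_rot: [-179.9, 0.2, 18.4]
force: [-1.1, 0.5, -0.5]
grip_width: 0.0007
grasp_force: 0.0
time_s: 6.83
tool_pos: [0.6337, -0.005, 0.0733]
tool_rot: [179.9, -0.0, 18.3]
force: [-0.8, 0.4, -0.1]
grip_width: 0.0005
grasp_force: 0.0
```

```bash
for i in 1; do python3 -m jog '[[0,-0.05,0,0,0],[0,0,0,0,0]]'; python3 -m jog '[[0,-0.05,0,0,0],[0,0,0,0,0]]'; python3 -m jog '[[0,-0.1,0,0,0],[0,0,0,0,0]]'; done | grep -E 'pos|force'
```

```text
tool_pos: [0.633, -0.0049, 0.0729]
force: [0.7, 0.4, 0.0]
grasp_force: 0.0
tool_pos: [0.6325, -0.0049, 0.0727]
force: [0.7, 0.0, 1.0]
grasp_force: 0.7
tool_pos: [0.631, -0.0054, 0.0728]
force: [4.7, 1.6, -1.7]
grasp_force: 2.3
```

```bash
python3 -m jog '[[0,-0.15,0,0,0],[0,-0.3,0,0,0],[0,-0.3,0,0,0],[0,-0.3,0,0,0],[0,-0.3,0,0,0],[0,-0.3,0,0,0],[0,-0.3,0,0,0],[0,-0.3,0,0,0],[0,-0.3,0,0,0],[0,-0.2,0,0,0],[0,-0.1,0,0,0],[0,0,0,0,0]]'
python3 - <<'E'
from w import *;import cv2
o,im=save('w4');print(o['tool_pos'],o['force']);d=o['tool_pos'][:2]-p[:2];a=p[2];print(np.cos(a)*d[0]+np.sin(a)*d[1],-np.sin(a)*d[0]+np.cos(a)*d[1])
from cell import read_camera
c=read_camera('top');np.savez('top1.npz',**c)
A=cv2.resize(c['color'][200:300,220:290,::-1],None,fx=5.6,fy=5.6,interpolation=cv2.INTER_CUBIC)
s=read_camera('scene');np.savez('scene1.npz',**s)
B=cv2.resize(s['color'][140:220,190:260,::-1],None,fx=5.6,fy=5.6,interpolation=cv2.INTER_CUBIC)
B=cv2.copyMakeBorder(B,0,A.shape[0]-B.shape[0],0,0,0);cv2.imwrite('pics/p4.png',np.hstack([A,B]))
E
```

```text
time_s: 8.33
tool_pos: [0.5777, -0.0237, 0.0729]
tool_rot: [179.9, -0.3, 18.4]
force: [6.7, -0.0, -4.9]
grip_width: 0.0005
grasp_force: 3.4
[ 0.57769905 -0.02370922  0.07292394] [ 6.71490702 -0.03088963 -4.89553051]
-0.11789247402757973 0.0031640759091262766
```

View pics/p4.png

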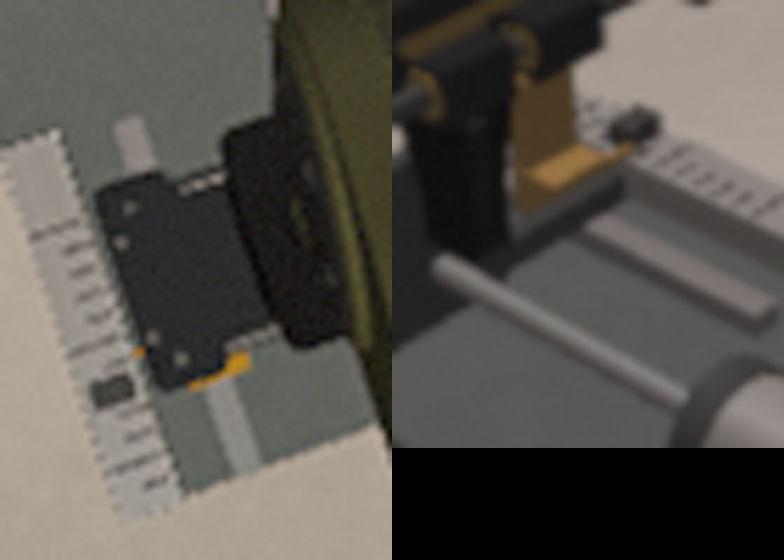

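Left half (top view): pointer tip at (139,353), tab centre at (112,391), ticks about 24 px per 10 mm, so the pointer is some 13 mm short of the tab. Right half (scene view): pointer tip at (632,150), tab at (635,125).

```bash
python3 - <<'E'
from h import *
p=np.load('p.npy')
def at(n,u,v,z,o,s=5.6):
    c=cams[n];T=c['world_from_camera'];d=T[:3,:3]@np.linalg.solve(c['mtx'],[o[0]+(u+.5)/s-.5,o[1]+(v+.5)/s-.5,1]);k=(z-T[2,3])/d[2];P=T[:3,3]+k*d
    a=p[2];P=P-[p[0],p[1],0];return np.round([1e3*(np.cos(a)*P[0]+np.sin(a)*P[1]),1e3*(-np.sin(a)*P[0]+np.cos(a)*P[1])],1)
o=(220,200)
print('ptr',at('top',139,353,.037,o),'tab',at('top',112,391,.04,o),'z0',at('top',54,232,.03,o),'50',at('top',90,350,.03,o),'100',at('top',130,465,.03,o))
o=(190,140)
print('ptr',at('scene',240,150,.037,o),'tab',at('scene',243,118,.04,o))
E
```

```text
ptr [-139.9   99.6] tab [-150.5  114.7] z0 [-81.8 117.2] 50 [-132.2  118.3] 100 [-181.   117.4]
ptr [-138.2  102.5] tab [-150.   116.4]
```

```bash
python3 -m jog '[[0,-0.2,0,0,0],[0,-0.2,0,0,0],[0,-0.1,0,0,0],[0,-0.07,0,0,0],[0,0,0,0,0]]'
python3 - <<'E'
from w import *;import cv2
from cell import env,read_camera
o=env.get_obs();d=o['tool_pos'][:2]-p[:2];a=p[2];print(o['force'],np.cos(a)*d[0]+np.sin(a)*d[1])
c=read_camera('top')
A=cv2.resize(c['color'][200:300,220:290,::-1],None,fx=5.6,fy=5.6,interpolation=cv2.INTER_CUBIC)
s=read_camera('scene')
B=cv2.resize(s['color'][140:220,190:260,::-1],None,fx=5.6,fy=5.6,interpolation=cv2.INTER_CUBIC)
B=cv2.copyMakeBorder(B,0,A.shape[0]-B.shape[0],0,0,0);cv2.imwrite('pics/p5.png',np.hstack([A,B]))
E
```

```text
time_s: 8.9
tool_pos: [0.5676, -0.0271, 0.0731]
tool_rot: [179.9, -0.3, 18.4]
force: [8.8, 0.4, -6.4]
grip_width: 0.0005
grasp_force: 4.2
[ 8.76368832  0.44465448 -6.39543015] -0.12856529357569768
```

View pics/p5.png

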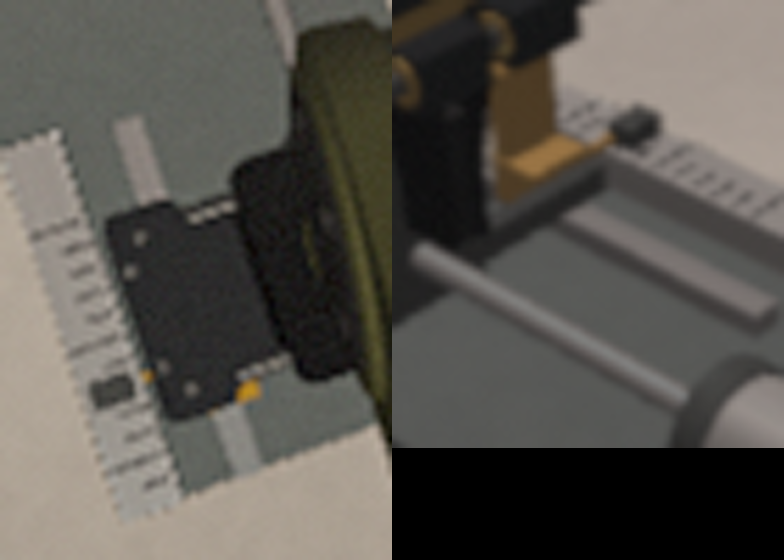

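The pointer tip at (147,376) is level with the tab (centre line about y=380 there) to within 1–2 mm, and the scene view agrees (tip (612,138), tab (637,125)). I'll hold for a good second, then ease home.

```bash
python3 -m jog '[[0,0,0,0,0],[0,0,0,0,0],[0,0,0,0,0],[0,0,0,0,0],[0,0,0,0,0],[0,0,0,0,0],[0,0,0,0,0],[0,0,0,0,0],[0,0,0,0,0],[0,0,0,0,0],[0,0,0,0,0],[0,0,0,0,0]]'; python3 -m jog '[[0,0,0,0,0],[0,0,0,0,0],[0,0.1,0,0,0],[0,0.2,0,0,0],[0,0.25,0,0,0],[0,0.25,0,0,0],[0,0.25,0,0,0],[0,0.25,0,0,0],[0,0.25,0,0,0],[0,0.25,0,0,0],[0,0.25,0,0,0],[0,0.25,0,0,0]]';python3 -m jog '[[0,0.25,0,0,0],[0,0.25,0,0,0],[0,0.25,0,0,0],[0,0.2,0,0,0],[0,0.15,0,0,0],[0,0.1,0,0,0],[0,0.1,0,0,0],[0,0.1,0,0,0],[0,0.1,0,0,0],[0,0.2,0,0,0],[0,0.2,0,0,0],[0,0,0,0,0]]'
```

```text
time_s: 10.0
tool_pos: [0.5676, -0.0271, 0.0731]
tool_rot: [179.9, -0.3, 18.4]
force: [8.3, -0.2, -4.9]
grip_width: 0.0003
grasp_force: 4.0
time_s: 11.0
tool_pos: [0.6098, -0.0126, 0.073]
tool_rot: [180.0, -0.1, 18.4]
force: [4.6, 0.2, 0.4]
grip_width: 0.0004
grasp_force: 2.0
time_s: 12.0
tool_pos: [0.6452, -0.0005, 0.0723]
tool_rot: [-180.0, 0.0, 18.4]
force: [-0.3, 0.1, 0.0]
grip_width: 0.0006
grasp_force: 0.0
```

```bash
python3 -m jog '[[0,0.2,0,0,0],[0,0,0,-0.5,0],[0,0,0,-1,0],[0,0,0,-1,0],[0,0,0,-1,0],[0,0,0,-1,0],[0,0,0,-1,0],[0,0,0,-1,0],[0,-1,0,-1,0],[0,-1,0,0,0],[0,-1,0,0,0],[0,-1,0,0,0]]';python3 -m jog '[[0,-1,0,0,0],[0,-1,0,0,0],[0,-1,0,0,0],[0,0,0,0,0],[0,0,0,0,0]]'
python3 - <<'E'
from w import *;import cv2
o,im=save('w6');print(o['tool_pos'],o['force']);cv2.imwrite('pics/w6.png',cv2.resize(im,None,fx=1.5,fy=1.5))
E
```

```text
time_s: 13.0
tool_pos: [0.5721, -0.0246, 0.2237]
tool_rot: [180.0, -0.1, 18.4]
force: [-0.9, -1.0, 0.5]
grip_width: 0.0008
grasp_force: 0.0
time_s: 13.42
tool_pos: [0.5155, -0.0441, 0.2235]
tool_rot: [179.9, -0.0, 18.3]
force: [0.1, 0.1, 0.3]
grip_width: 0.0003
grasp_force: 0.0
[ 0.51545841 -0.04413976  0.22353034] [0.0739313  0.12944478 0.29331903]
```

View pics/w6.png

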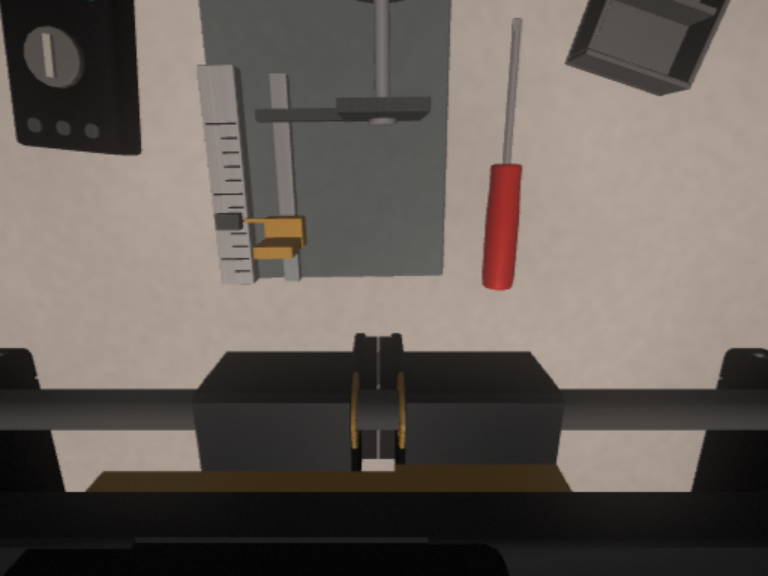

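The pointer (250,220) is level with the middle of the tab (228,221), the drawbar is home with its plate at (383,105), and the gripper is clear of everything. Handing in.

```bash
python3 -c "
from cell import env;print(env.sign_off())"
```

```text
the job is handed in; nothing more can be done
None
```

I zeroed the rider, pulled the drawbar to the tab and held it over a second, then eased it home; the last picture shows the pointer level with the tab and the drawbar home, and the job is handed in, though `sign_off()` returned no verdict.

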